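Open the gum pot whose thread hand is unknown

ROBOT

A 6-joint arm with a two-finger parallel gripper is mounted at the origin on the work surface. World frame = base frame: x ahead of the robot, y to its left, z up, the work surface at z = 0. Lengths are in m, angles in degrees, forces in N, time in s.
With the tool pointing down it reaches from about 0.225 to 0.875 m from the base axis. Payload 3.4 kg.
Tool frame: the origin (TCP) lies midway between the tips of the shut fingers; the grasp point (between the pads) lies r.grasp_offset behind it (r.grasp_offset is the distance from the TCP to the grasp point, in m); z points along the fingers, y is the direction in which the jaws open and shut (so a half turn about z gives the same grasp; the last joint's range is limited). The gripper opens to 85 mm and grips with 20 to 120 N. Pads are 22 mm wide; open, the fingers measure 114 mm over their backs; the gripper's body (76 mm by 85 mm) begins 54 mm behind the grasp point. The pads swing forward as they close: fully open they stand 13 mm farther back than shut.
Start: joints at [-79.24, 15.808, 86.224, -0, 77.962, -6.933], TCP at [0.175, -0.548, 0.231] pointing down, gripper open.
Joint ranges: [-165.64, 165.64], [-43.16, 119.46], [12.63, 154.43], [-67.54, 247.53], [6.08, 155.33], [-154.97, 154.97]. Speed limits (degrees/s): [147.25, 147.25, 180, 180, 180, 180].

INTERFACE

Orientations are given as [roll, pitch, yaw] about the fixed x, y, z axes, in that order (R = Rz(yaw) Ry(pitch) Rx(roll)).
In Python, from plant import r gives the robot as it stands.
- The arm moves only by the tool jog_arm, never from a script. Its argument "motion" is a list of rows, each a list of 3 entries, a list of its own where there are three numbers: the shift along the tool's x, y, z in m, then the turn about the tool's z in degrees, then the closure, from 0 (fully open) to 1 (shut). A call has 1 to 8 rows; each row is the pose to reach, as a shift and turn from the pose commanded when the call began, along the tool's axes at that moment; what a row does not reach only later rows make up. A row lasts 1/8 s, in which the tool goes at most 62.5 mm and 10.7 degrees, less where a joint would pass 70% of its speed; a pose out of reach is approached as far as the arm can. A call with a gripper value outside its range is refused whole. The fingers move at their own pace and stop on an object; the grip force is fixed at half the most. Time passes only in rows, so rows that repeat a pose let the fingers close. It gives the time, the measured TCP pose, the force and the opening at its end, in the units of the state.
- r.read_state(): the state, without advancing time (a new reading comes with each control period).
- r.read_camera(name): name is "side" or "top" or "wrist"; returns a dict with "frame" (420x560x3 uint8, blue, green, red), "K" (3x3 intrinsics, pixels), "R" (3x3) and "t" (3): a world point X has camera coordinates R X + t. Camera axes: x right, y down, z forward; pixel columns grow to the right and rows downward; lengths in m; the calibration is good to about 2 mm. A picture is of the moment at which its call begins. There is no depth.
- r.finish_job(): hands the job in, once; it reports no verdict.
The state is a dict: "time": time; "q": joint angles; "dq": joint speeds; "joint_efforts": joint torques, N m; "tcp_pos": TCP position; "eef_rot": TCP orientation; "force": force on the tool from outside, world axes, zero at the start; "ft_torque": the same for the moment, N m; "finger_gap": finger opening in m.
Only numpy, scipy, OpenCV 4.12 (cv2) and the standard library are available. Lean on these libraries where they do the work, as an engineer would, in place of code of your own. Each camera call takes 0.05 s, during which the arm holds its last target. There are 200 camera calls.

TASK

On the dark board stand two capped gum pots, one with a left-hand thread and one with a right-hand thread; you cannot see which. Open the pot that stands next to the little saucer: try its cap both ways until you find how it unscrews, turn it loose, then lift it straight up about 8 cm and finish while still holding it there, level above its pot. Leave the other pot's cap shut and do not disturb the things standing around the board.

Things in the scene. Friction and masses are not known exactly. Their poses are not given: they have to be found in the camera images.
- pot_1: Fixed white round gum pot, 72 mm diameter, body 68 mm high, 28 mm neck up to 92 mm (hidden under the cap). Origin: centre of its underside, on the board (18 mm above the bench); z up; its cap's bar lies along its x axis while tight. pot_1 and pot_2 look the same, stand 140 mm apart, either way round.
- pot_2: Same as pot_1. Exactly one of the two has a left-hand thread, the other an ordinary right-hand one; nothing to be seen tells which. Origin: centre of its underside.
- cap_1: Loose brass screw cap of pot_1, 130 to 250 g: round skirt 55 mm diameter, 27 mm high; on top one upright grip bar, 14 mm thick (y), 48 mm long (x), 27 to 57 mm above the origin; grip it across the 14 mm from above. Origin: centre of the skirt's underside, 70 mm above the pot's underside when seated; z up. Turns and seats as told under cap_2.
- cap_2: Cap of pot_2, same as cap_1. Both start tight at a hard stop (gives 0.15 rad at most when forced) and turn no further that way. Loosening (anticlockwise from above = right-hand, clockwise = left-hand) is easy, at constant height with 2.5 mm vertical play; after 0.8 rad it lifts straight off; at 2.0 rad it meets another stop, so turn 1.1 to 1.4 rad.
- saucer: Fixed small round white bowl, 60 mm diameter at the rim, 26 mm high, at one end of the board (either end), its centre 80 mm from the near pot and 220 mm from the other. Origin: centre of its underside, 18 mm above the bench.
- rest: Fixed square wooden block, 50 x 50 x 22 mm, at the other end of the board. Origin: centre of its underside.
- board: Fixed dark wooden board, 110 mm (x) x 400 mm (y) x 18 mm high, that carries the pots, saucer and block in a row along its y axis. Origin: centre of its underside.
- mould: Bystander: loose cigar mould, a grooved wooden block 90 (x) x 200 (y) x 44 mm, beyond the board. Origin: centre of its underside.
- bottle: Bystander: loose white bottle, 54 mm diameter, 120 mm high, to the robot's right. Origin: centre of its underside.
- cup: Bystander: loose small white cup, 64 mm diameter, 45 mm high, to the robot's left. Origin: centre of its underside.
Not all that is in view belongs to the job. What is shaped like the cap_1 but orange is not meant.

How it is judged (in metres and radians):
On the way:
1. the cap of the pot next to the saucer is turned loose by more than 0.6 rad while still seated on its pot (((horizontal distance between pot_1 and saucer below 0.14 m and angle between the x axis of cap_1 and the x axis of pot_1, either way round above 0.6 rad and z of cap_1 in the frame of pot_1 below 0.078 m and angle between cap_1's own z axis and vertical below 0.25 rad) or (horizontal distance between pot_2 and saucer below 0.14 m and angle between the x axis of cap_2 and the x axis of pot_2, either way round above 0.6 rad and z of cap_2 in the frame of pot_2 below 0.078 m and angle between cap_2's own z axis and vertical below 0.25 rad))), for 0.1 s.
At the end, for the whole second after the job is handed in: The cap of the pot next to the saucer is held by the fingers at least 50 mm above its seat, within 40 mm sideways of its pot's axis, tilted less than 0.25 rad, still, touching no part of its pot; the other cap is still seated (moved under 12 mm, turned under 0.3 rad) (((horizontal distance between pot_1 and saucer below 0.14 m and z of cap_1 in the frame of pot_1 above 0.12 m and horizontal distance between cap_1 and pot_1 below 0.04 m and angle between cap_1's own z axis and vertical below 0.25 rad and contact force between the fingers and cap_1 above 1 N and contact force between cap_1 and pot_1 below 0.1 N and linear speed of cap_1 below 0.03 m/s and distance of cap_2 from where it was at the start of the episode below 0.012 m and angle between the x axis of cap_2 and the x axis of pot_2, either way round below 0.3 rad) or (horizontal distance between pot_2 and saucer below 0.14 m and z of cap_2 in the frame of pot_2 above 0.12 m and horizontal distance between cap_2 and pot_2 below 0.04 m and angle between cap_2's own z axis and vertical below 0.25 rad and contact force between the fingers and cap_2 above 1 N and contact force between cap_2 and pot_2 below 0.1 N and linear speed of cap_2 below 0.03 m/s and distance of cap_1 from where it was at the start of the episode below 0.012 m and angle between the x axis of cap_1 and the x axis of pot_1, either way round below 0.3 rad))); the arm keeps its last pose, push and grip.
It fails at once if the other pot's cap is moved by 12 mm or turned by 0.3 rad ((horizontal distance between pot_1 and saucer below 0.14 m and (distance of cap_2 from where it was at the start of the episode above 0.012 m or angle between the x axis of cap_2 and the x axis of pot_2, either way round above 0.3 rad)) or (horizontal distance between pot_2 and saucer below 0.14 m and (distance of cap_1 from where it was at the start of the episode above 0.012 m or angle between the x axis of cap_1 and the x axis of pot_1, either way round above 0.3 rad))).
It fails at once if a bystander (mould, bottle, cup) is pushed more than 30 mm or tipped over (distance of any of mould, bottle, cup from where it was at the start of the episode above 0.03 m or angle between any of mould, bottle, cup's own z axis and vertical above 0.5 rad).
It also fails if it takes over 45 s, if anything falls off the work surface, if the arm or the gripper's body presses on something with over 40 N, if the wrist force passes 120 N, or if a joint passes its speed limit or range.

## Working session

There is one attempt and no reset: what is moved stays moved. The work goes in short steps, Python scripts to look and compute and a tool call to move; the robot and the scene stay as the last step left them, time stands still between calls to the robot, and variables do not carry over. Pictures are saved under pics/ and viewed, about 8 in all and at most 12, crops included, and the job is handed in when it is done.

Besides the shell and the picture viewer there is one more tool, called after "Request:" in YAML: its name, and indented under it one key for each argument. jog_arm: Moves the arm, as the interface text tells. Its arguments: {"type":"object","properties":{"motion":{"type":"array","items":{"type":"array"}}},"required":["motion"]}

```bash
mkdir -p pics; python3 - <<'E'
from plant import r
import cv2,numpy as np
for n in("top","side"):
    c=r.read_camera(n);cv2.imwrite(f"pics/{n}0.png",c["frame"]);np.savez(f"{n}0.npz",**c)
    print(n,c["K"].tolist(),c["R"].round(3).tolist(),c["t"].round(3).tolist())
s=r.read_state();print(s,r.grasp_offset)
E
```

```text
top [[397.4227373060939, 0.0, 276.32299452873605], [0.0, 397.4227373060939, 214.63094436248113], [0.0, 0.0, 1.0]] [[0.008, -1.0, 0.011], [-0.99, -0.009, -0.14], [0.14, -0.01, -0.99]] [-0.02, 0.642, 1.16]
side [[452.35524821289044, 0.0, 276.1200457926146], [0.0, 452.35524821289044, 204.09996712713613], [0.0, 0.0, 1.0]] [[0.996, -0.089, 0.005], [-0.064, -0.745, -0.664], [0.062, 0.661, -0.748]] [-0.609, 0.097, 1.232]
{'time': 0.1, 'q': array([-7.92405491e+01,  1.58460411e+01,  8.62897739e+01,  1.04424059e-03,
        7.79621429e+01, -6.93229915e+00]), 'dq': array([ 0.07188076, -0.12716894, -0.19354545, -0.00583128,  0.10309827,
        0.02059614]), 'joint_efforts': array([ 1.52396195e-03, -4.17701375e+01, -2.46404064e+01, -1.72638161e-04,
        5.74317004e-03, -1.76023526e-06]), 'tcp_pos': array([ 0.17465523, -0.54732642,  0.23049331]), 'eef_rot': array([-1.79902881e+02, -1.28366029e-02,  1.76915205e+01]), 'force': array([ 0.69646769,  0.59036417, -0.48595563]), 'ft_torque': array([ 0.02307988, -0.00481278,  0.00294241]), 'finger_gap': 0.08534394380303055} 0.0187
```

View pics/top0.png

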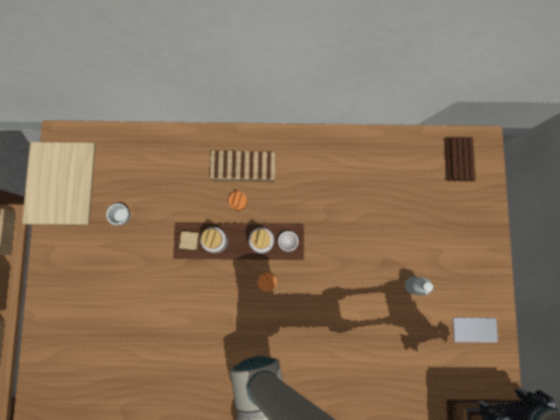

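View pics/side0.png

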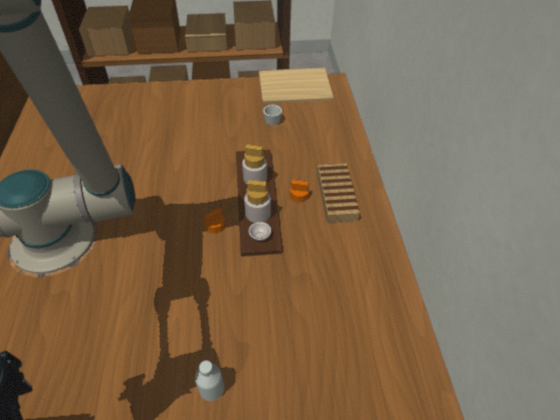

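Candidates, in top-view pixels:
- Brass cap at (213,240), next to the wooden block.
- Brass cap at (261,240), next to the white saucer at (288,241).
- Orange lookalikes at (237,200) and (267,282).

I choose (261,240). The side view agrees: saucer at (260,232), near cap at (257,195).

```bash
cat > h.py <<'E'
import numpy as np,cv2
def ray(c,uv,z):
    d=np.linalg.inv(c["K"])@np.array([uv[0],uv[1],1.]);R,t=c["R"],c["t"]
    o=-R.T@t;d=R.T@d;return o+d*(z-o[2])/d[2]
def proj(c,X):
    p=c["K"]@(c["R"]@np.asarray(X)+c["t"]);return p[:2]/p[2]
def tri(c1,u1,c2,u2):
    P=[c["K"]@np.c_[c["R"],c["t"]] for c in(c1,c2)]
    X=cv2.triangulatePoints(P[0],P[1],np.array(u1,float),np.array(u2,float)).ravel();return X[:3]/X[3]
E
python3 - <<'E'
from h import *
T=dict(np.load("top0.npz"));S=dict(np.load("side0.npz"))
for n,c,(x0,y0,x1,y1) in(("top",T,(170,215,310,265)),("side",S,(225,140,290,255))):
    f=c["frame"];h=cv2.cvtColor(f,cv2.COLOR_BGR2HSV)
    m=cv2.inRange(h,(18,120,110),(32,255,255));roi=np.zeros_like(m);roi[y0:y1,x0:x1]=m[y0:y1,x0:x1]
    k,l,st,ce=cv2.connectedComponentsWithStats(roi)
    for i in range(1,k):
        if st[i,4]>25: print(n,st[i],ce[i].round(1), cv2.minAreaRect(np.argwhere(l==i)[:,::-1].astype(np.float32)))
sa=ray(T,(288.5,241),.044);print("saucer",sa)
a=cv2.resize(T["frame"][215:268,170:310],None,fx=5.5,fy=5.5,interpolation=cv2.INTER_CUBIC)
b=cv2.resize(S["frame"][140:250,225:290],None,fx=2.5,fy=2.5,interpolation=cv2.INTER_CUBIC)
o=np.zeros((600,800,3),np.uint8);o[:a.shape[0],:a.shape[1]]=a;o[300:300+b.shape[0],:b.shape[1]]=b
d=cv2.resize(T["frame"][222:258,243:279],(300,300),interpolation=cv2.INTER_CUBIC);o[295:595,200:500]=d
d=cv2.resize(S["frame"][172:222,235:285],(300,300),interpolation=cv2.INTER_CUBIC);o[295:595,500:800]=d
cv2.imwrite("pics/crop0.png",o)
E
```

```text
top [204 231   6  11  31] [206.6 235.6] ((206.4000244140625, 235.7000274658203), (4.0249223709106445, 10.733126640319824), 26.56505012512207)
top [254 231   7  14  51] [256.8 237.3] ((256.4706115722656, 237.11767578125), (4.365641117095947, 13.581995010375977), 14.03624439239502)
top [210 232   6  15  41] [212.5 239.3] ((212.5, 239.0), (3.065044403076172, 14.846308708190918), 16.699243545532227)
side [244 144  20  24 327] [252.5 154.7] ((253.36996459960938, 155.91000366210938), (19.374727249145508, 22.344575881958008), 8.130102157592773)
side [246 180  22  24 373] [255.9 190.8] ((256.4441833496094, 191.78172302246094), (21.089126586914062, 22.72780990600586), 4.085616588592529)
saucer [ 0.56241231 -0.05129933  0.044     ]
```

View pics/crop0.png

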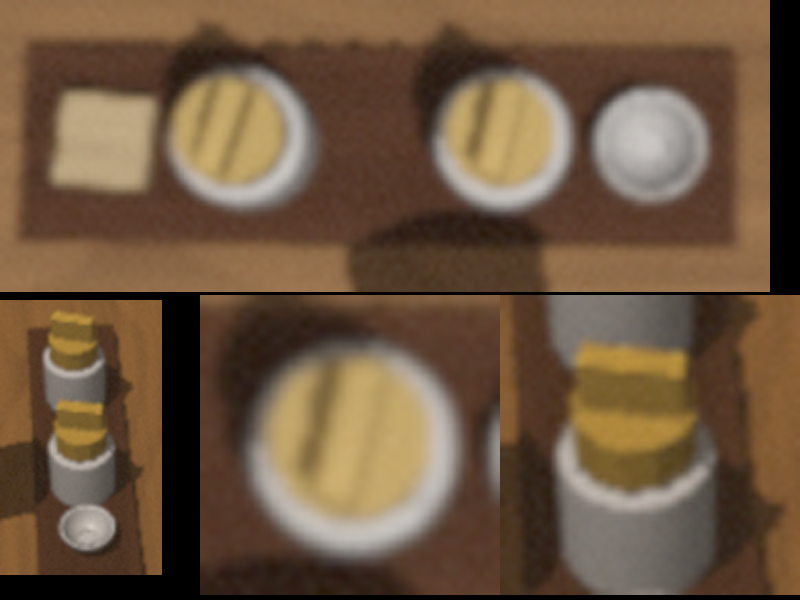

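The crop confirms it: the brass cap sits beside the saucer. Its bar runs roughly along world x, with yaw of about -10 deg. I'll move above it and refine with the wrist camera.

```bash
python3 - <<'E'
from h import *
from plant import r
T=dict(np.load("top0.npz"));S=dict(np.load("side0.npz"))
print("pot",ray(T,(261.5,240.5),.086)," pot2",ray(T,(170+243/5.5,215+139/5.5),.086))
print("skirt",ray(T,(170+500/5.5,215+131/5.5),.115))
# side: bar top face midpoint
print("side bar top",ray(S,(235+633/6-500/6,172+(355-295)/6),.145))
s=r.read_state()
from scipy.spatial.transform import Rotation as R
print(R.from_euler('xyz',s["eef_rot"],degrees=True).as_matrix().round(3))
c=r.read_camera("wrist");Rt=R.from_euler('xyz',s["eef_rot"],degrees=True).as_matrix()
print("cam in tool",(Rt.T@(-c["R"].T@c["t"]-s["tcp_pos"])).round(3),(c["R"]@Rt).round(3).tolist(),c["K"][0])
E
```

```text
pot [0.56003556 0.02881093 0.086     ]  pot2 [0.55948579 0.16589112 0.086     ]
skirt [0.56259777 0.02977066 0.115     ]
side bar top [0.56405492 0.02998721 0.145     ]
[[ 0.953  0.304 -0.   ]
 [ 0.304 -0.953  0.002]
 [ 0.    -0.002 -1.   ]]
cam in tool [ 0.081  0.    -0.143] [[0.001, 1.0, -0.0], [-0.948, 0.001, -0.318], [-0.318, 0.0, 0.948]] [292.2554323    0.         275.97195576]
```

Request:
jog_arm:
  motion:
    - [[0,0,-0.04],0,0]
    - [[0.543,-0.432,-0.04],28,0]
    - [[0.543,-0.432,-0.04],28,0]
    - [[0.543,-0.432,-0.04],28,0]
    - [[0.543,-0.432,-0.04],28,0]
    - [[0.543,-0.432,-0.04],28,0]
    - [[0.543,-0.432,-0.04],28,0]
    - [[0.543,-0.432,-0.04],28,0]

```text
time: 1.15
tcp_pos: [0.418, -0.1839, 0.2713]
eef_rot: [180.0, -0.0, -10.3]
force: [0.1, -1.1, -0.2]
finger_gap: 0.0853
```

Request:
jog_arm:
  motion:
    - [[0.102,-0.236,0],0,0]
    - [[0.102,-0.236,0],0,0]
    - [[0.102,-0.236,0],0,0]
    - [[0.102,-0.236,0],0,0]
    - [[0.102,-0.236,0],0,0]
    - [[0.102,-0.236,0],0,0]

```text
time: 1.9
tcp_pos: [0.5594, 0.0283, 0.2707]
eef_rot: [179.9, 0.1, -10.2]
force: [-0.3, -0.2, 0.1]
finger_gap: 0.0855
```

```bash
python3 - <<'E'
from h import *
from plant import r
s=r.read_state();print(s["tcp_pos"],s["eef_rot"],s["q"].round(1),s["force"])
c=r.read_camera("wrist");np.savez("wrist1.npz",**c);cv2.imwrite("pics/wrist1.png",c["frame"])
print(proj(c,[.561,.0295,.145]),proj(c,s["tcp_pos"]))
E
```

```text
[0.55943732 0.0283447  0.27066295] [ 1.79939150e+02  8.93113948e-02 -1.02310049e+01] [-4.2 13.5 83.9 -0.1 82.7 96.1] [-0.28953523 -0.16267516  0.13877531]
[273.8064217  203.06490859] [274.97387738 270.37494113]
```

View pics/wrist1.png

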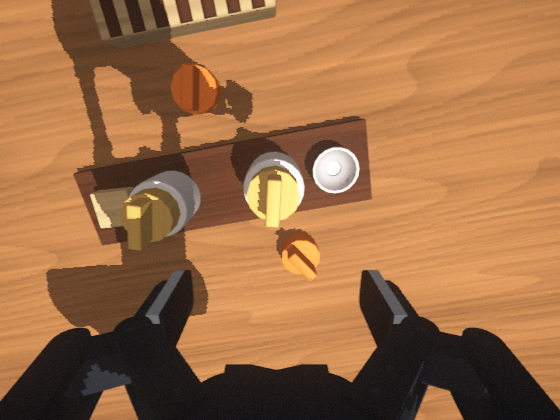

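The wrist view shows the brass bar's top face running from about (274,172) to (273,227), and the saucer at (336,170). Next I'll measure the bar precisely.

```bash
python3 - <<'E'
from h import *
c=dict(np.load("wrist1.npz"));f=c["frame"]
h=cv2.cvtColor(f,cv2.COLOR_BGR2HSV)
for y in(178,200,215):print(y,[(x,*h[y,x]) for x in range(258,290,2)])
x0,y0,x1,y1=240,150,310,235
v=h[...,2]
for th in (225,235,240,245):
    m=np.zeros_like(v);m[y0:y1,x0:x1]=((h[...,0]>20)&(h[...,0]<33)&(h[...,1]>80)&(v>=th))[y0:y1,x0:x1]*255
    k,l,st,ce=cv2.connectedComponentsWithStats(m);i=1+st[1:,4].argmax()
    rc=cv2.minAreaRect(np.argwhere(l==i)[:,::-1].astype(np.float32));b=cv2.boxPoints(rc)
    w=np.array([ray(c,p,.145)[:2] for p in b]);e=w[1]-w[0],w[2]-w[1];L=max(e,key=np.linalg.norm)
    print(th,st[i],rc,w.mean(0).round(4),[np.linalg.norm(q).round(4) for q in e],np.degrees(np.arctan2(L[1],L[0])))
E
```

```text
178 [(258, np.uint8(20), np.uint8(143), np.uint8(236)), (260, np.uint8(18), np.uint8(150), np.uint8(151)), (262, np.uint8(18), np.uint8(154), np.uint8(152)), (264, np.uint8(16), np.uint8(150), np.uint8(151)), (266, np.uint8(18), np.uint8(153), np.uint8(147)), (268, np.uint8(17), np.uint8(148), np.uint8(121)), (270, np.uint8(16), np.uint8(151), np.uint8(123)), (272, np.uint8(17), np.uint8(141), np.uint8(128)), (274, np.uint8(17), np.uint8(151), np.uint8(125)), (276, np.uint8(17), np.uint8(151), np.uint8(125)), (278, np.uint8(16), np.uint8(149), np.uint8(127)), (280, np.uint8(17), np.uint8(151), np.uint8(125)), (282, np.uint8(25), np.uint8(118), np.uint8(253)), (284, np.uint8(26), np.uint8(107), np.uint8(254)), (286, np.uint8(26), np.uint8(108), np.uint8(254)), (288, np.uint8(26), np.uint8(108), np.uint8(254))]
200 [(258, np.uint8(17), np.uint8(156), np.uint8(147)), (260, np.uint8(17), np.uint8(154), np.uint8(152)), (262, np.uint8(18), np.uint8(154), np.uint8(151)), (264, np.uint8(17), np.uint8(153), np.uint8(153)), (266, np.uint8(18), np.uint8(151), np.uint8(186)), (268, np.uint8(24),
[... 1473 characters left out ...]
2787342071533) [0.5626 0.0203] [np.float64(0.0551), np.float64(0.0294)] -13.64587477772806
235 [ 266  171   34   56 1281] ((282.9986267089844, 199.0262451171875), (31.745534896850586, 55.5546875), 3.012787342071533) [0.5626 0.0203] [np.float64(0.0551), np.float64(0.0294)] -13.64587477772806
240 [ 266  171   34   56 1279] ((283.0248718261719, 199.02761840820312), (31.692975997924805, 55.5546875), 3.012787342071533) [0.5625 0.0203] [np.float64(0.0551), np.float64(0.0294)] -13.642585730436629
245 [ 266  171   34   56 1251] ((283.14599609375, 199.0484161376953), (31.44058609008789, 55.56752014160156), 3.094058036804199) [0.5625 0.0202] [np.float64(0.0551), np.float64(0.0291)] -13.705360270278883
```

```bash
python3 - <<'E'
from h import *
c=dict(np.load("wrist1.npz"));f=c["frame"].astype(int)
print([(y,*f[y,273]) for y in range(168,234,2)])
# bar edges per row at the top face
g=f[...,2]
for y in range(198,228,3): print(y,[tuple(f[y,x][1:]) for x in range(263,284)])
E
```

```text
[(168, np.int64(53), np.int64(91), np.int64(122)), (170, np.int64(60), np.int64(112), np.int64(147)), (172, np.int64(61), np.int64(116), np.int64(151)), (174, np.int64(58), np.int64(102), np.int64(133)), (176, np.int64(51), np.int64(92), np.int64(124)), (178, np.int64(52), np.int64(93), np.int64(124)), (180, np.int64(91), np.int64(169), np.int64(218)), (182, np.int64(141), np.int64(237), np.int64(253)), (184, np.int64(138), np.int64(236), np.int64(253)), (186, np.int64(141), np.int64(238), np.int64(253)), (188, np.int64(141), np.int64(237), np.int64(253)), (190, np.int64(143), np.int64(238), np.int64(254)), (192, np.int64(146), np.int64(240), np.int64(254)), (194, np.int64(145), np.int64(240), np.int64(254)), (196, np.int64(143), np.int64(240), np.int64(254)), (198, np.int64(145), np.int64(240), np.int64(254)), (200, np.int64(145), np.int64(240), np.int64(254)), (202, np.int64(146), np.int64(241), np.int64(254)), (204, np.int64(144), np.int64(241), np.int64(254)), (206, np.int64(147), np.int64(241), np.int64(254)), (208, np.int64(147), np.int64(242), np.int64(254)), (210, np.int64(15
[... 6673 characters left out ...]
4(150), np.int64(217))]
225 [(np.int64(151), np.int64(221)), (np.int64(140), np.int64(206)), (np.int64(162), np.int64(216)), (np.int64(209), np.int64(245)), (np.int64(231), np.int64(252)), (np.int64(234), np.int64(253)), (np.int64(234), np.int64(253)), (np.int64(238), np.int64(254)), (np.int64(242), np.int64(254)), (np.int64(243), np.int64(254)), (np.int64(244), np.int64(254)), (np.int64(244), np.int64(254)), (np.int64(245), np.int64(255)), (np.int64(247), np.int64(255)), (np.int64(241), np.int64(254)), (np.int64(213), np.int64(246)), (np.int64(158), np.int64(218)), (np.int64(150), np.int64(219)), (np.int64(151), np.int64(221)), (np.int64(150), np.int64(219)), (np.int64(152), np.int64(221))]
```

```bash
python3 - <<'E'
from h import *
f=np.load("wrist1.npz")["frame"];cv2.imwrite("pics/w1c.png",cv2.resize(f[145:235,225:315],(720,600*0+600),interpolation=cv2.INTER_NEAREST))
E
```

```text
(no output)
```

View pics/w1c.png

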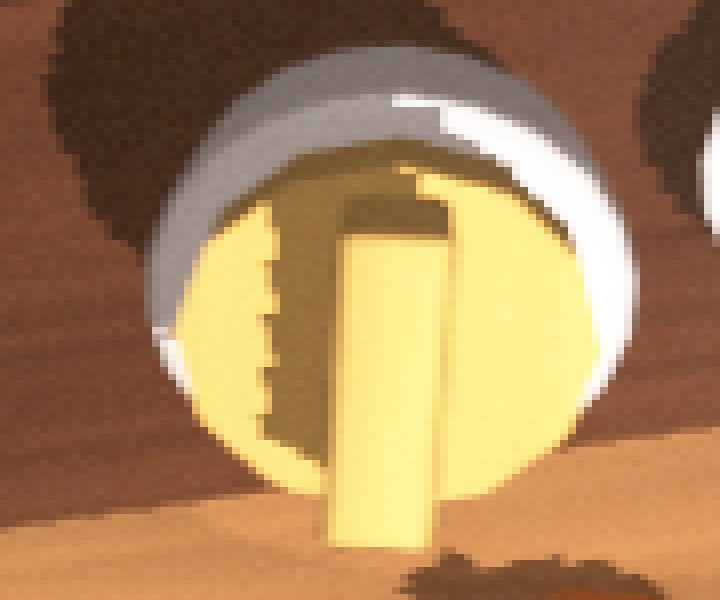

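In the crop, the bar's top face has corners at full-image pixels (267,180), (281,180), (279,227) and (266,227).

```bash
python3 - <<'E'
from h import *
from plant import r
c=dict(np.load("wrist1.npz"))
p=np.array([(267.25,180.4),(280.9,180.4),(279,227.2),(266,227.2)])-.5
w=np.array([ray(c,q,.145)[:2] for q in p]);m=w.mean(0)
d=(w[0]+w[1]-w[2]-w[3])/2;yaw=np.degrees(np.arctan2(d[1],d[0]))
print(w.round(4),m,np.linalg.norm(d),np.linalg.norm(w[0]-w[1]),yaw)
s=r.read_state();y=np.radians(s["eef_rot"][2]);e=m-s["tcp_pos"][:2]
print(s["tcp_pos"],s["eef_rot"][2],"tool dx,dy",e@[np.cos(y),np.sin(y)],e@[np.sin(y),-np.cos(y)])
E
```

```text
[[0.5844 0.0319]
 [0.5821 0.0194]
 [0.5363 0.0293]
 [0.5385 0.0419]] [0.56032869 0.03063774] 0.046940522311667426 0.012763566849632535 -12.236469819041375
[0.55912423 0.02754198 0.27094028] -10.312475018458448 tool dx,dy 0.0006308079087017628 -0.0032613694267547414
```

Request:
jog_arm:
  motion:
    - [[0.0005,-0.003,0.05],2,0]
    - [[0.0005,-0.003,0.1],2,0]
    - [[0.0005,-0.003,0.13],2,0]
    - [[0.0005,-0.003,0.152],2,0]
    - [[0.0005,-0.003,0.152],2,0]
    - [[0.0005,-0.003,0.152],2,0]

```text
time: 2.7
tcp_pos: [0.5613, 0.03, 0.1205]
eef_rot: [180.0, -0.1, -12.4]
force: [-0.0, 1.0, 0.8]
finger_gap: 0.0854
```

Request:
jog_arm:
  motion:
    - [[0,0,0],0,1]
    - [[0,0,0],0,1]
    - [[0,0,0],0,1]
    - [[0,0,0],0,1]
    - [[0,0,0],0,1]
    - [[0,0,0],0,1]
    - [[0,0,0],0,1]
    - [[0,0,0],0,1]

```text
time: 3.7
tcp_pos: [0.5611, 0.0311, 0.1196]
eef_rot: [-180.0, -0.0, -12.3]
force: [0.4, 0.1, 4.9]
finger_gap: 0.0126
```

```bash
python3 - <<'E'
from plant import r
s=r.read_state();print({k:s[k].round(4) if k!='time' and k!='finger_gap' else s[k] for k in s if k not in('dq','joint_efforts')})
E
```

```text
{'time': 3.7, 'q': array([-3.92200e+00,  1.95270e+01,  9.76705e+01,  3.20000e-03,
        6.27649e+01,  9.83861e+01]), 'tcp_pos': array([0.5611, 0.0311, 0.1196]), 'eef_rot': array([-1.799918e+02, -3.670000e-02, -1.230960e+01]), 'force': array([0.4196, 0.0687, 4.9138]), 'ft_torque': array([ 0.0767,  0.0411, -0.0029]), 'finger_gap': 0.012555229970526686}
```

Gripped. First I'll test anticlockwise, which is a negative turn about the tool z.

Request:
jog_arm:
  motion:
    - [[0,0,0],-2,1]
    - [[0,0,0],-4,1]
    - [[0,0,0],-6,1]
    - [[0,0,0],-6,1]

```text
time: 4.2
tcp_pos: [0.5611, 0.031, 0.1196]
eef_rot: [180.0, -0.0, -6.2]
force: [-1.1, 1.2, 5.1]
finger_gap: 0.0127
```

```bash
python3 - <<'E'
from plant import r
s=r.read_state();print(s["eef_rot"],s["force"],s["ft_torque"],s["q"].round(2),s["joint_efforts"].round(2),s["finger_gap"])
E
```

```text
[ 1.79995192e+02 -4.34027398e-02 -6.21691104e+00] [-1.088538    1.18194907  5.07033719] [0.02646751 0.02468693 0.03598092] [-3.920e+00  1.953e+01  9.767e+01 -1.000e-02  6.276e+01  9.230e+01] [-2.000e-01 -3.943e+01 -1.962e+01 -8.000e-02 -3.000e-02 -1.000e-02] 0.012736863104666067
```

Almost no resistance at 6 deg. I'll carry on a little and compare.

Request:
jog_arm:
  motion:
    - [[0,0,0],-4,1]
    - [[0,0,0],-8,1]
    - [[0,0,0],-12,1]
    - [[0,0,0],-12,1]

```text
time: 4.7
tcp_pos: [0.5612, 0.031, 0.1196]
eef_rot: [180.0, -0.0, 5.8]
force: [-0.2, 0.6, 4.3]
finger_gap: 0.0128
```

```bash
python3 - <<'E'
from plant import r
s=r.read_state();print(s["eef_rot"],s["force"],s["ft_torque"],s["q"].round(2),s["finger_gap"])
E
```

```text
[ 1.79982314e+02 -4.83366829e-02  5.78890537e+00] [-0.22816964  0.58727092  4.26687913] [-0.00580321 -0.00965559  0.03134127] [-3.930e+00  1.953e+01  9.767e+01 -1.000e-02  6.276e+01  8.029e+01] 0.01280029118440846
```

It turned 18 deg at a constant 0.03 N·m, well past the 8.6 deg the stop can give. So anticlockwise loosens this cap. I'll turn on to about 72 deg (1.26 rad) in total.

Request:
jog_arm:
  motion:
    - [[0,0,0],-8,1]
    - [[0,0,0],-16,1]
    - [[0,0,0],-24,1]
    - [[0,0,0],-32,1]
    - [[0,0,0],-40,1]
    - [[0,0,0],-48,1]
    - [[0,0,0],-54,1]
    - [[0,0,0],-54,1]

```text
time: 5.7
tcp_pos: [0.5612, 0.031, 0.1196]
eef_rot: [179.9, -0.0, 59.8]
force: [0.1, -0.7, 4.7]
finger_gap: 0.0128
```

```bash
python3 - <<'E'
from plant import r
import cv2,numpy as np
s=r.read_state();print(s["tcp_pos"],s["eef_rot"],s["force"],s["ft_torque"],s["q"].round(2),s["finger_gap"])
a=r.read_camera("side")["frame"];b=r.read_camera("wrist")["frame"]
o=np.hstack([cv2.resize(a[120:260,170:350],(400,311)),cv2.resize(b,(400,311))]);cv2.imwrite("pics/turned.png",o)
E
```

```text
[0.56119569 0.03099621 0.11961058] [ 1.79949841e+02 -1.31891912e-02  5.98026734e+01] [ 0.07394036 -0.68740519  4.67544147] [-0.04312154 -0.01139971  0.05315192] [-3.920e+00  1.953e+01  9.767e+01 -1.000e-02  6.276e+01  2.628e+01] 0.012806011814594995
```

View pics/turned.png

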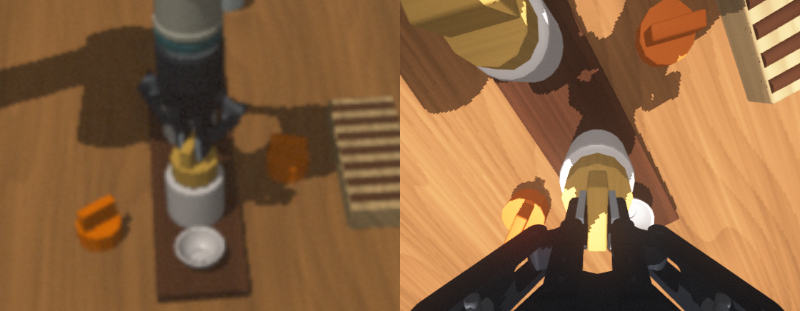

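The wrist half shows the bar still between the pads at about (597,225), turned with the gripper, and the pot at (598,170). The side half shows the bar turned on its pot at about (190,150). The cap is loose, so I'll lift it, slowly at first.

Request:
jog_arm:
  motion:
    - [[0,0,-0.005],0,1]
    - [[0,0,-0.01],0,1]
    - [[0,0,-0.01],0,1]

```text
time: 6.18
tcp_pos: [0.5609, 0.031, 0.1294]
eef_rot: [180.0, 0.0, 59.7]
force: [0.8, 0.4, -2.3]
finger_gap: 0.0129
```

The force is now -2.3 N, which matches the cap's weight alone, so it's free. I'll lift the rest.

Request:
jog_arm:
  motion:
    - [[0,0,-0.012],0,1]
    - [[0,0,-0.025],0,1]
    - [[0,0,-0.04],0,1]
    - [[0,0,-0.055],0,1]
    - [[0,0,-0.07],0,1]
    - [[0,0,-0.072],0,1]
    - [[0,0,-0.072],0,1]
    - [[0,0,-0.072],0,1]

```text
time: 7.18
tcp_pos: [0.5604, 0.0311, 0.2006]
eef_rot: [-179.9, 0.0, 59.7]
force: [0.1, -0.1, -1.4]
finger_gap: 0.0132
```

Request:
jog_arm:
  motion:
    - [[0,0,0],0,1]
    - [[0,0,0],0,1]
    - [[0,0,0],0,1]
    - [[0,0,0],0,1]

```text
time: 7.68
tcp_pos: [0.5609, 0.031, 0.2013]
eef_rot: [180.0, 0.0, 59.7]
force: [0.6, -0.1, -0.9]
finger_gap: 0.0127
```

```bash
python3 - <<'E'
from plant import r
import cv2,numpy as np
s=r.read_state();print(s["time"],s["tcp_pos"],s["eef_rot"],s["force"],s["dq"].round(2),s["finger_gap"])
a=r.read_camera("side")["frame"];b=r.read_camera("wrist")["frame"]
o=np.hstack([cv2.resize(a[100:280,160:391],(400,311)),cv2.resize(b,(400,311))]);cv2.imwrite("pics/lift.png",o)
E
```

```text
7.675 [0.56087765 0.03104926 0.20125991] [1.79997981e+02 6.74171449e-03 5.96899186e+01] [ 0.57938496 -0.07565017 -0.88077669] [-0.05 -0.02 -0.13  0.02 -0.06 -0.07] 0.012691058701947033
```

View pics/lift.png

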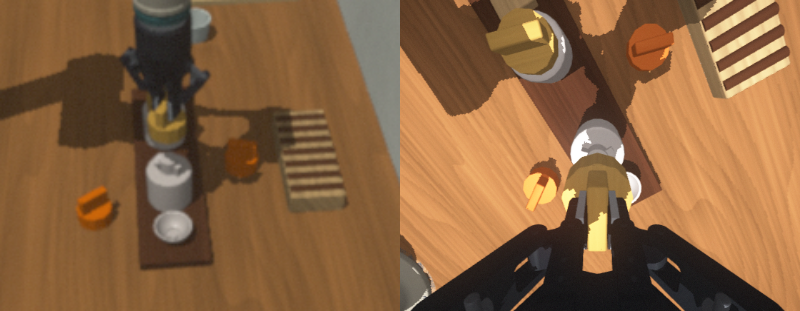

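The side half shows the cap held in the air at about (167,130), with the bare-necked pot below it at (170,175) next to the saucer at (173,228). In the wrist half the other cap is still on its pot at (523,42). The cap is level and has risen 82 mm.

```bash
python3 -c "
from plant import r
print(r.finish_job())"
```

```text
the job is handed in; nothing more can be done
None
```

I opened the pot next to the saucer and handed the job in at about 7.7 s, with its cap held 82 mm above its seat.

- **Thread direction:** The first try, anticlockwise, went 18° at about 0.03 N·m, well past the 8.6° the hard stop could give. So the thread is right-hand, and I never tried clockwise. I turned it about 72° (1.26 rad) in total before lifting.
- **Lift:** The force fell to roughly the cap's weight after the first 10 mm, so it came off cleanly.
- **Final checks:** The gripper still holds the bar with a 12.7 mm opening. It is level and still, within about 2 mm of the measured pot axis. The last pictures show the bare neck below the cap, the other cap still seated, and the mould and cup apparently undisturbed. The bottle was not checked in them.
- **Small disagreements:** The opening reads 12.7 mm on a 14 mm bar. The wrist force in z read -2.3, then -1.4, then -0.9 N while holding, against 1.3 to 2.5 N expected for the cap. I put that down to sensor noise, because the pictures show the cap held.

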